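# Fetch the setting ring from behind the parts

## Robot

A 6-joint arm with a two-finger parallel gripper is mounted at the origin on the work surface. World frame = base frame: x ahead of the robot, y to its left, z up, the work surface at z = 0. Lengths are in m, angles in rad, forces in N, time in s.
With the tool pointing down it reaches from about 0.275 to 0.725 m from the base axis. Payload 5.6 kg.
Tool frame: the origin (TCP) lies between the finger pads; the fingertips stand 17 mm ahead of it and the grasp point (between the pads) lies 2 mm behind it (ctrl.tip_reach is the z of the fingertips in the tool frame, in m); z points along the fingers, y is the direction in which the jaws open and shut (so a half turn about z gives the same grasp; the last joint's range is limited). The gripper opens to 85 mm and grips with 20 to 120 N. Pads are 22 mm wide; open, the fingers measure 114 mm over their backs; the gripper's body (76 mm by 85 mm) begins 54 mm behind the grasp point. The pads swing forward as they close: fully open they stand 13 mm farther back than shut.
Start: joints at [-1.002, 0.255, 0.108, 0, -1.424, -0.285], TCP at [0.154, -0.528, 0.248] pointing down, gripper open.
Joint ranges: [-2.95, 2.95], [-1.21, 1.97], [-1.09, 1.5], [-2.87, 1.71], [-2.94, -0.07], [-3.05, 3.05]. Speed limits (rad/s): [2.57, 2.57, 3.14, 3.14, 3.14, 3.14].

## Interface

Orientations are given as a rotation vector (axis times angle).
In Python, from workcell import read_state, eyes, job, ctrl gives the robot as it stands. The module is installed in compiled form; this text tells all that it offers.
- The arm moves only by the shell command python3 -m creep 'ROWS' [FORCE]. ROWS is JSON, a list of rows, each a list of 5 numbers: the opening, from 0 (shut) to 1 (fully open), then the shift along the tool's x, y, z in mm, then the turn about the tool's z in degrees. In form: [[claw, x, y, z, roll], ...]. A call has 1 to 20 rows; each row shifts and turns the commanded pose from where the row before left it, along the tool's axes as they then stand; what a row does not reach is not made up. A row lasts 1/10 s, in which the tool goes at most 50 mm and 8.59 degrees, less where a joint would pass 70% of its speed; a pose out of reach is approached as far as the arm can. A call with a gripper value outside its range is refused whole. The fingers move at their own pace and stop on an object; FORCE is the grip in N (left out, the last holds). Time passes only in rows, so rows that do not move let the fingers close. It gives the time, the measured TCP pose, the force and the opening at its end, in the units of the state.
- read_state(): the state, without advancing time (a new reading comes with each control period).
- eyes.capture(name): name is "scene" or "top" or "wrist"; returns the picture (480x640x3 uint8, blue, green, red); there is no depth.
- eyes.camera_params(name): a dict with "intrinsics" (3x3 intrinsics, pixels), "R" (3x3) and "t" (3): a world point X has camera coordinates R X + t. Camera axes: x right, y down, z forward; pixel columns grow to the right and rows downward; lengths in m; the calibration is good to about 2 mm. A picture is of the moment at which its call begins: read the wrist's pose just before it. camera_params takes no time and is no camera call; for the wrist camera it gives the pose at the moment of the call.
- job.sign_off(): hands the job in, once; it reports no verdict.
The state is a dict: "time": time; "joint_pos": joint angles; "joint_velocities": joint speeds; "effort": joint torques, N m; "tcp_pos": TCP position; "orientation": TCP orientation; "force": force on the tool from outside, world axes, zero at the start; "torque": the same for the moment, N m; "gripper_width": finger opening in m.
Only numpy, scipy, OpenCV 4.12 (cv2) and the standard library are available. Lean on these libraries where they do the work, as an engineer would, in place of code of your own. Each camera call takes 0.05 s, during which the arm holds its last target. There are 200 camera calls.

## Task

The steel setting ring is wanted on the measuring stage, but three machined parts crowd round it on the wooden gauge board: first move all three parts to the black rubber side mat and stand them there upright, leaving the ring where it is. Then lay the ring flat in the middle of the stage's round glass, and only after that stand every part back upright on the very pad it stood on at the start. Set everything down gently without dropping it or knocking it over, and do not shove the sample box and the tin that lie about.

Things in the scene. Friction and masses are not known exactly. Their poses are not given: they have to be found in the camera images.
- setting_ring: Setting ring: plain steel ring lying flat, outer diameter 50 mm, bore 18 mm, 26 mm high, about 0.33 kg. The lowest of the four things on the gauge board, in the middle of the parts. Origin: centre of its underside; z up along the bore.
- shaft: Stepped steel shaft standing upright, 96 mm tall: round foot diameter 40 mm up to 18 mm, diameter 30 mm up to 55 mm, then a diameter 22 mm neck up to the top. About 0.36 kg. Origin: centre of its underside; z up. Round, yaw has no meaning.
- hex_spacer: Hexagonal steel spacer standing upright, 92 mm tall, 34 mm across flats (39 mm across corners), same section all the way, small dark screw hole in the top. About 0.34 kg. Origin: centre of its underside; z up; two opposite flats face along +x and -x of the body, the others every 60 degrees.
- spool: Steel spool standing upright, 92 mm tall: bottom flange diameter 40 mm and 16 mm thick, waist diameter 26 mm, top flange diameter 40 mm from 70 to 92 mm height, small dark hole in the top. About 0.40 kg. Origin: centre of its underside; z up. Round, yaw has no meaning.
- gauge_board: Fixed dark wooden board, 160 (x) by 190 (y) mm, 12 mm thick. Origin: centre of its underside; x away from the robot, y left, yaw up to 15 degrees. Four round grey felt pads, diameter 56 mm, flush with its top: the ring's at (30, 0) mm in the board's frame, the parts' at (30, 60), (30, -60), (-30, 0). Which part has which pad varies; each starts within 3 mm of its pad's centre and goes back to it.
- side_mat: Fixed black rubber mat, the side area, 160 mm (x) by 210 mm (y), 3 mm thick. Origin: centre of its underside (on the table). Empty at the start; a part counts as cleared when it stands on it with its axis inside the mat's outline.
- stage: Fixed measuring stage: grey and black slab 170 by 170 mm with a round glass of diameter 90 mm flush in the middle of its top. Origin: centre of its underside (on the table); the glass is 40 mm above it, centred over the origin. A small steel knob sticks out 16 mm from its far side.
- sample_box: Bystander: loose clear plastic sample box with a white lid, 52 by 52 mm, 28 mm high, on the table nearest the robot. Origin: centre of its underside. Not to be shoved.
- tin: Bystander: loose round flat metal tin, diameter 60 mm, 28 mm high, on the table towards the far side. Origin: centre of its underside. Not to be shoved.
Things that resemble listed ones, but are neither listed nor needed, are in the scene too. Leave any turquoise look-alike of the hex_spacer alone.

How it is judged:
On the way, in this order (a step that is already met when the one before it is completed fails the run):
1. all three parts stand upright on the side mat together while the ring still lies on the gauge board, less than 20 mm from where it started (x of shaft in the frame of side_mat between -0.08 and 0.08 m and y of shaft in the frame of side_mat between -0.105 and 0.105 m and z of each of shaft, hex_spacer, spool in the frame of side_mat below 0.01 m and angle between each of shaft, hex_spacer, spool's own z axis and vertical below 0.15 rad and linear speed of each of shaft, hex_spacer, spool below 0.05 m/s and x of hex_spacer in the frame of side_mat between -0.08 and 0.08 m and y of hex_spacer in the frame of side_mat between -0.105 and 0.105 m and x of spool in the frame of side_mat between -0.08 and 0.08 m and y of spool in the frame of side_mat between -0.105 and 0.105 m and distance of setting_ring from where it was at the start of the episode below 0.02 m), for 0.2 s.
2. the ring lies flat and still, let go, within 15 mm of the middle of the stage's glass, while the three parts are still on the side mat (horizontal distance between setting_ring and stage below 0.015 m and z of setting_ring in the frame of stage between 0.035 and 0.045 m and angle between setting_ring's own z axis and vertical below 0.1 rad and linear speed of setting_ring below 0.03 m/s and x of shaft in the frame of side_mat between -0.08 and 0.08 m and y of shaft in the frame of side_mat between -0.105 and 0.105 m and z of each of shaft, hex_spacer, spool in the frame of side_mat below 0.01 m and angle between each of shaft, hex_spacer, spool's own z axis and vertical below 0.15 rad and linear speed of each of shaft, hex_spacer, spool below 0.05 m/s and x of hex_spacer in the frame of side_mat between -0.08 and 0.08 m and y of hex_spacer in the frame of side_mat between -0.105 and 0.105 m and x of spool in the frame of side_mat between -0.08 and 0.08 m and y of spool in the frame of side_mat between -0.105 and 0.105 m and contact force between the fingers and setting_ring below 0.1 N), for 0.2 s.
At the end, for the whole second after the job is handed in: The ring lies flat and still on the stage, its centre within 15 mm of the glass's centre; shaft, hexagonal spacer and spool each stand upright and still within 15 mm of where they stood at the start, on their own pads (horizontal distance between setting_ring and stage below 0.015 m and z of setting_ring in the frame of stage between 0.035 and 0.045 m and angle between each of setting_ring, shaft, hex_spacer, spool's own z axis and vertical below 0.1 rad and linear speed of each of setting_ring, shaft, hex_spacer, spool below 0.03 m/s and distance of each of shaft, hex_spacer, spool from where it was at the start of the episode below 0.015 m); the robot touches nothing.
It fails at once if a part or the ring falls over (tilts more than 40 degrees) (angle between any of shaft, hex_spacer, spool, setting_ring's own z axis and vertical above 0.7 rad).
It fails at once if a part or the ring is dropped from more than about 2 cm (free in the air at over 0.6 m/s) ((contact force between shaft and anything else below 0.05 N and linear speed of shaft above 0.6 m/s) or (contact force between hex_spacer and anything else below 0.05 N and linear speed of hex_spacer above 0.6 m/s) or (contact force between spool and anything else below 0.05 N and linear speed of spool above 0.6 m/s) or (contact force between setting_ring and anything else below 0.05 N and linear speed of setting_ring above 0.6 m/s)).
It fails at once if the sample box or the tin is shoved more than 25 mm (distance of any of sample_box, tin from where it was at the start of the episode above 0.025 m).
It also fails if it takes over 147 s, if anything falls off the work surface, if the arm or the gripper's body presses on something with over 40 N, if the wrist force passes 120 N, or if a joint passes its speed limit or range.

## Working session

There is one attempt and no reset: what is moved stays moved. The work goes in short steps, Python scripts to look and compute and a shell command to move; the robot and the scene stay as the last step left them, time stands still between calls to the robot, and variables do not carry over. Pictures are saved under pics/ and viewed, about 12 in all and at most 16, crops included, and the job is handed in when it is done.

```bash
mkdir -p pics
python3 - <<'E'
from workcell import read_state, eyes
import cv2
s=read_state(); print(s['time'],s['tcp_pos'],s['orientation'],s['gripper_width'])
for n in('top','scene'):
    cv2.imwrite(f'pics/{n}0.png',eyes.capture(n)); p=eyes.camera_params(n); print(n,p['intrinsics'],p['R'],p['t'])
p=eyes.camera_params('wrist'); print(p)
E
```

```text
0.0 [ 0.15390121 -0.52752225  0.24736584] [ 4.44071519e-01 -3.10970861e+00 -3.03587354e-03] 0.0853702396079543
top [[524.60802338   0.         332.90188992]
 [  0.         524.60802338 234.65745885]
 [  0.           0.           1.        ]] [[-1.76740100e-03 -9.99950010e-01  9.84142871e-03]
 [-9.85856005e-01  9.30378296e-05 -1.67594539e-01]
 [ 1.67585245e-01 -9.99843835e-03 -9.85806886e-01]] [-0.00630643  0.54804978  1.03571565]
scene [[444.40076989   0.         320.4433914 ]
 [  0.         444.40076989 238.11889551]
 [  0.           0.           1.        ]] [[-0.66116562  0.75021257  0.00641275]
 [ 0.47123642  0.42192345 -0.77454298]
 [-0.58377757 -0.50907927 -0.63248877]] [ 0.36468115 -0.22881729  1.21210718]
{'intrinsics': array([[377.89800964,   0.        , 323.28124341],
       [  0.        , 377.89800964, 242.95495027],
       [  0.        ,   0.        ,   1.        ]]), 'R': array([[-0.27972101,  0.96008037,  0.00135861],
       [ 0.92647764,  0.26955914,  0.26263481],
       [ 0.2517843 ,  0.0747232 , -0.96489435]]), 't': array([ 0.5492544 , -0.03463873,  0.37808843])}
```

View pics/top0.png

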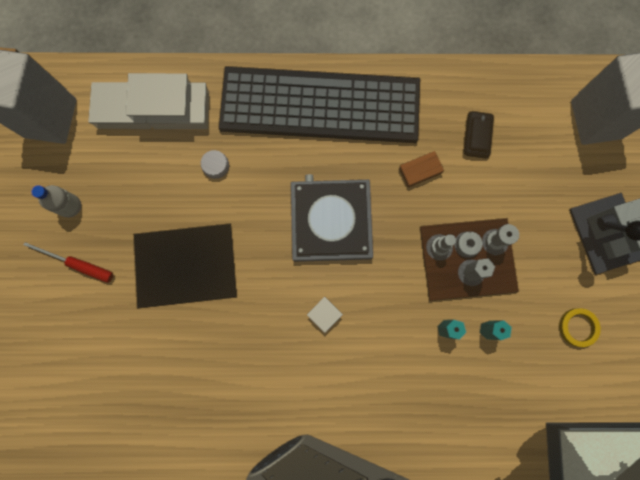

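View pics/scene0.png

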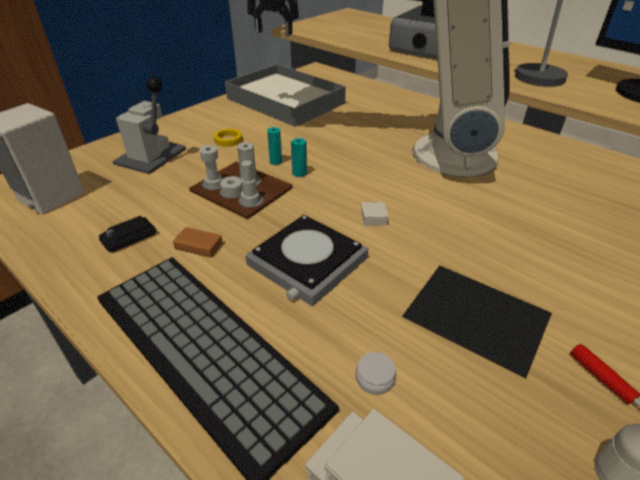

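```bash
cat > h.py <<'E'
import numpy as np, cv2
from workcell import read_state, eyes
from scipy.spatial.transform import Rotation as Ro
def ray(p,uv,z):
    K,R,t=p['intrinsics'],p['R'],np.ravel(p['t']); c=-R.T@t
    d=R.T@np.linalg.solve(K,[uv[0],uv[1],1.]); return c+d*(z-c[2])/d[2]
def proj(p,X):
    q=p['intrinsics']@(p['R']@np.array(X)+np.ravel(p['t'])); return q[:2]/q[2]
def go(x,y,z,yaw=None):
    "shift in tool axes (mm) to world target; yaw: wanted world angle of tool y, deg (mod 180)"
    s=read_state(); M=Ro.from_rotvec(s['orientation']).as_matrix()
    d=M.T@(np.array([x,y,z])-s['tcp_pos'])*1000
    a=np.degrees(np.arctan2(M[1,1],M[0,1])); turn=None
    if yaw is not None: turn=-((yaw-a+90)%180-90)
    print('tcp',np.round(s['tcp_pos'],4),'yaw',round(a,1),'d',np.round(d,1),'turn',turn,'j6',round(s['joint_pos'][5],2),'t',s['time'])
E
python3 - <<'E'
from h import *
im=cv2.imread('pics/top0.png'); p=eyes.camera_params('top')
hsv=cv2.cvtColor(im,cv2.COLOR_BGR2HSV)
def big(m,roi,z,name):
    k=np.zeros_like(m); x0,y0,x1,y1=roi; k[y0:y1,x0:x1]=m[y0:y1,x0:x1]
    c=max(cv2.findContours(k,cv2.RETR_EXTERNAL,cv2.CHAIN_APPROX_NONE)[0],key=cv2.contourArea)
    W=np.array([ray(p,q[0],z)[:2] for q in c],np.float32)*1000
    r=cv2.minAreaRect(W); print(name,cv2.contourArea(c),np.round(r[0],1),np.round(r[1],1),round(r[2],1))
V=hsv[...,2]
big((V<50).astype(np.uint8),(120,210,250,320),.003,'mat')
big((V>150).astype(np.uint8),(300,190,365,250),.040,'glass')
big(((V<110)).astype(np.uint8),(410,205,530,310),.012,'board')
big(((hsv[...,1]<60)&(V>120)).astype(np.uint8),(300,290,350,340),.028,'box')
big(((hsv[...,1]<60)&(V>100)).astype(np.uint8),(195,145,235,185),.028,'tin')
cv2.imwrite('pics/c1.png',cv2.resize(im[205:325,410:540],None,fx=5,fy=5,interpolation=cv2.INTER_CUBIC))
E
```

```text
mat 6790.0 [490.1 307.6] [154.2 204. ] 6.3
glass 1486.0 [585.8  -3. ] [91.1 91. ] 44.7
board 6550.0 [ 501.5 -293.4] [163.7 191.8] 5.6
box 599.5 [385.6  11.4] [50.5 50.5] 44.8
tin 471.5 [708.2 249. ] [54.2 54. ] 73.9
```

View pics/c1.png

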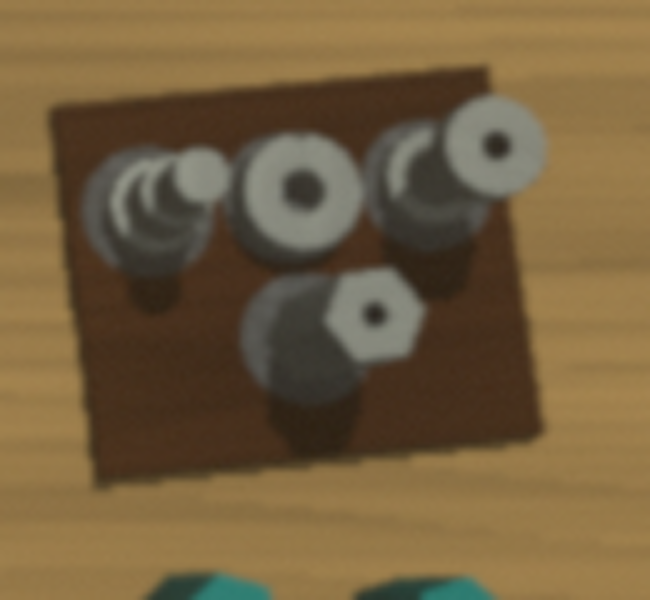

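Run:
```python
from h import *
p=eyes.camera_params('top')
for n,u,z in(('shaft',(450.4,240.2),.108),('spool',(509.2,234.2),.104),('hex',(485,268),.104),('ring',(470.8,243.2),.038)): print(n,ray(p,u,z)[:2])
a=np.radians(5.6);M=np.array([[np.cos(a),-np.sin(a)],[np.sin(a),np.cos(a)]])
for q in((30,60),(30,-60),(-30,0),(30,0)): print(q,M@q+[501.5,-293.4])
go(.525,-.240,.248,7)
```

```text
shaft [ 0.52660122 -0.23460385]
spool [ 0.53910799 -0.35140106]
hex [ 0.47274127 -0.3005316 ]
ring [ 0.53141703 -0.29346791]
(30, 60) [ 525.50184801 -230.75886901]
(30, -60) [ 537.21179599 -350.18615701]
(-30, 0) [ 471.643178   -296.32748699]
(30, 0) [ 531.356822   -290.47251301]
tcp [ 0.154  -0.5276  0.2475] yaw 106.3 d [-4.367e+02  1.722e+02 -3.000e-01] turn -80.74087125246885 j6 -0.28 t 0.1
```

```bash
python3 -m creep '[[0.8,-40,15.7,0,0],[0.8,-40,15.7,0,0],[0.8,-40,15.7,0,0],[0.8,-40,15.7,0,0],[0.8,-40,15.7,0,0],[0.8,-40,15.7,0,0],[0.8,-40,15.7,0,0],[0.8,-40,15.7,0,0],[0.8,-40,15.7,0,0],[0.8,-40,15.7,0,0],[0.8,-37,15.2,0,0]]'
python3 -m creep '[[0.8,0,0,0,-8],[0.8,0,0,0,-8],[0.8,0,0,0,-8],[0.8,0,0,0,-8],[0.8,0,0,0,-8],[0.8,0,0,0,-8],[0.8,0,0,0,-8],[0.8,0,0,0,-8],[0.8,0,0,0,-8],[0.8,0,0,0,-8],[0.8,0,0,0,-1],[0.8,0,0,0,0],[0.8,0,0,0,0]]'
python3 - <<'E'
from h import *
go(.5266,-.2346,.088,7)
p=eyes.camera_params('wrist'); im=eyes.capture('wrist'); cv2.imwrite('pics/w1.png',im)
for n,q in(('shaft',(.5266,-.2346,.108)),('spool',(.5391,-.3514,.104)),('hex',(.4727,-.3005,.104)),('ring',(.5314,-.2935,.038))): print(n,proj(p,q))
E
```

```text
time: 1.2
tcp_pos: [0.5265, -0.2387, 0.2478]
orientation: [0.445, -3.109, -0.001]
force: [0.6, -0.1, -0.1]
gripper_width: 0.0683
time: 2.5
tcp_pos: [0.5253, -0.2403, 0.2481]
orientation: [2.355, -2.079, -0.001]
force: [-0.1, -0.2, -0.4]
gripper_width: 0.0686
tcp [ 0.5253 -0.2403  0.2481] yaw -172.9 d [ -5.4  -2.1 160.1] turn 0.10482510851704774 j6 0.28 t 2.5
shaft [320.87026356 242.28373673]
spool [323.68116329  68.1247103 ]
hex [409.08641192 159.51643141]
ring [324.18948484 155.4377286 ]
```

View pics/w1.png

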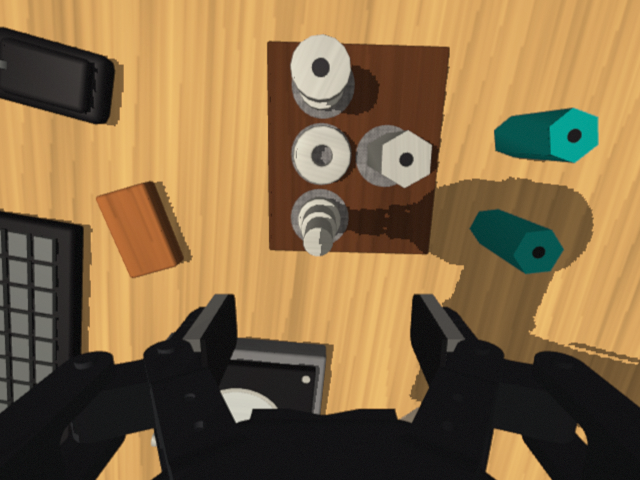

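```bash
python3 -m creep '[[0.7,-5.4,-3,0,0],[0.7,0,0,30,0],[0.7,0,0,30,0],[0.7,0,0,30,0],[0.7,0,0,30,0],[0.7,0,0,20,0],[0.7,0,0,20,0],[0.7,0,0,0,0],[0.7,0,0,0,0],[0,0,0,0,0],[0,0,0,0,0],[0,0,0,0,0],[0,0,0,0,0],[0,0,0,0,0],[0,0,0,0,0],[0,0,0,0,0]]' 50
python3 - <<'E'
from h import *
s=read_state();print(s['joint_pos'],s['tcp_pos'],s['force'],s['gripper_width'])
cv2.imwrite('pics/w2.png',eyes.capture('wrist'))
E
```

```text
time: 4.15
tcp_pos: [0.5285, -0.2347, 0.0895]
orientation: [-2.357, 2.075, -0.003]
force: [0.6, 1.6, 5.9]
gripper_width: 0.0198
[-1.47496558e-01  4.04211643e-01 -9.65428617e-02  4.57364442e-04
 -1.06772313e+00  2.74292631e-01] [ 0.52845086 -0.23474953  0.08948203] [0.63231478 1.55266709 5.89953488] 0.019786506096989648
```

View pics/w2.png

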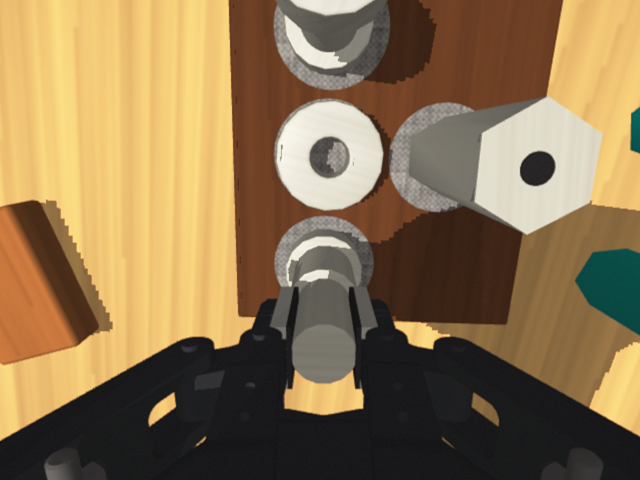

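```bash
python3 -m creep '[[0,0,0,-5,0],[0,0,0,-20,0],[0,0,0,-30,0],[0,0,0,-40,0],[0,0,0,-40,0],[0,0,0,0,0],[0,0,0,0,0]]'
python3 - <<'E'
from h import *
s=read_state();print(s['gripper_width'],s['force'])
go(.483,.372,.081)
E
```

```text
time: 4.9
tcp_pos: [0.5273, -0.2341, 0.2229]
orientation: [-2.357, 2.076, 0.002]
force: [-0.6, -0.5, -5.8]
gripper_width: 0.02
0.02004657864365846 [-0.63810265 -0.45829332 -5.79671314]
tcp [ 0.5273 -0.2341  0.2229] yaw -172.8 d [-606.7  -32.5  142.7] turn None j6 0.27 t 4.9
```

```bash
python3 -m creep '[[0,-15,-1,0,0],[0,-30,-2,0,0],[0,-36,-2,0,0],[0,-36,-2,0,0],[0,-36,-2,0,0],[0,-36,-2,0,0],[0,-36,-2,0,0],[0,-36,-2,0,0],[0,-36,-2,0,0],[0,-36,-2,0,0],[0,-36,-2,0,0],[0,-36,-2,0,0],[0,-36,-2,0,0],[0,-36,-2,0,0],[0,-36,-2,0,0],[0,-36,-2,0,0],[0,-36,-2,0,0],[0,-30,-2,0,0],[0,-20,0,0,0],[0,0,0,0,0]]'
python3 - <<'E'
from h import *
go(.483,.372,.081)
E
```

```text
time: 6.9
tcp_pos: [0.4799, 0.4019, 0.2197]
orientation: [2.356, -2.07, -0.002]
force: [-0.1, -0.8, -4.5]
gripper_width: 0.0201
tcp [0.4799 0.4019 0.2197] yaw -172.6 d [2.970e+01 1.000e-01 1.388e+02] turn None j6 -0.82 t 6.9
```

```bash
python3 -m creep '[[0,15,0,0,0],[0,15,0,30,0],[0,0,0,35,0],[0,0,0,30,0],[0,0,0,20,0],[0,0,0,10,0],[0,0,0,5,0],[0,0,0,3,0],[0,0,0,0,0],[0,0,0,0,0]]'
python3 - <<'E'
from h import *
go(.483,.372,.0815)
cv2.imwrite('pics/s2.png',eyes.capture('scene')[200:400,380:580])
E
```

```text
time: 7.9
tcp_pos: [0.4863, 0.3704, 0.0913]
orientation: [-2.356, 2.075, -0.0]
force: [0.2, -0.2, -4.6]
gripper_width: 0.0201
tcp [0.4863 0.3704 0.0913] yaw -172.7 d [-2.   3.1  9.8] turn None j6 -0.78 t 7.9
```

```bash
python3 -m creep '[[0,0,0,3,0],[0,0,0,3,0],[0,0,0,1.5,0],[0,0,0,1,0],[0,0,0,0,0],[0,0,0,0,0]]'
```

```text
time: 8.55
tcp_pos: [0.4859, 0.37, 0.0818]
orientation: [-2.358, 2.076, -0.0]
force: [0.4, 1.2, -3.8]
gripper_width: 0.0201
```

```bash
python3 -m creep '[[0,0,0,0.7,0],[0,0,0,0.7,0],[0,0,0,0,0],[0,0,0,0,0]]'
```

```text
time: 8.95
tcp_pos: [0.486, 0.3701, 0.0805]
orientation: [-2.357, 2.076, -0.0]
force: [0.5, 0.7, -4.3]
gripper_width: 0.0195
```

```bash
python3 -m creep '[[0,0,0,0.8,0],[0,0,0,0.8,0],[0,0,0,0,0],[0,0,0,0,0]]'
```

```text
time: 9.35
tcp_pos: [0.4861, 0.3701, 0.0805]
orientation: [-2.357, 2.075, -0.001]
force: [-3.6, -2.0, 6.1]
gripper_width: 0.0197
```

```bash
python3 -m creep '[[0.35,0,0,0,0],[0.4,0,0,0,0],[0.5,0,0,0,0],[0.6,0,0,0,0],[0.7,0,0,0,0],[0.7,0,0,0,0],[0.7,0,0,-20,0],[0.7,0,0,-40,0],[0.7,0,0,-40,0],[0.7,0,0,-40,0],[0.7,0,0,0,0],[0.7,0,0,0,0]]'
python3 - <<'E'
from h import *
cv2.imwrite('pics/w3.png',eyes.capture('wrist'))
go(.474,-.3,.2)
E
```

```text
time: 10.55
tcp_pos: [0.4861, 0.3704, 0.2198]
orientation: [-2.356, 2.075, 0.001]
force: [0.3, 0.2, -1.0]
gripper_width: 0.0598
tcp [0.4856 0.3699 0.2183] yaw -172.7 d [663.1  96.1  18.3] turn None j6 -0.78 t 10.6
```

View pics/w3.png

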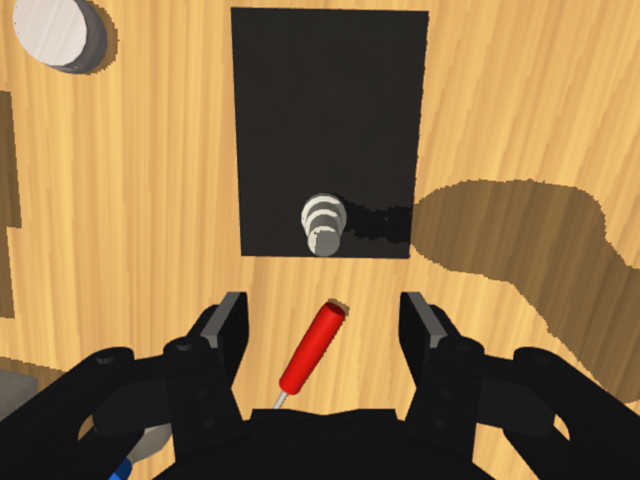

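```bash
python3 -m creep '[[0.7,17,3,0,0],[0.7,35,5,0,0],[0.7,35,5,0,0],[0.7,35,5,0,0],[0.7,35,5,0,0],[0.7,35,5,0,0],[0.7,35,5,0,0],[0.7,35,5,0,0],[0.7,35,5,0,0],[0.7,35,5,0,0],[0.7,35,5,0,0],[0.7,35,5,0,0],[0.7,35,5,0,0],[0.7,35,5,0,0],[0.7,35,5,0,0],[0.7,35,5,0,0],[0.7,35,5,0,0],[0.7,35,5,0,0],[0.7,35,5,0,0],[0.7,17,3,0,0]]'
python3 -m creep '[[0.7,0,0,0,0],[0.7,0,0,0,0]]'
python3 - <<'E'
from h import *
go(.4742,-.3005,.085)
E
```

```text
time: 12.6
tcp_pos: [0.4734, -0.3029, 0.2166]
orientation: [2.354, -2.078, -0.005]
force: [0.5, 0.1, -0.0]
gripper_width: 0.0595
time: 12.8
tcp_pos: [0.474, -0.3006, 0.2174]
orientation: [2.356, -2.077, -0.004]
force: [0.6, 0.8, 0.2]
gripper_width: 0.0602
tcp [ 0.474  -0.3006  0.2174] yaw -172.8 d [  0.2  -0.5 132.4] turn None j6 0.41 t 12.8
```

```bash
python3 -m creep '[[0.7,0,0,30,0],[0.7,0,0,40,0],[0.7,0,0,35,0],[0.7,0,0,20,0],[0.7,0,0,10,0],[0.7,0,0,0,0],[0.7,0,0,0,0],[0,0,0,0,0],[0,0,0,0,0],[0,0,0,0,0],[0,0,0,0,0],[0,0,0,0,0],[0,0,0,0,0],[0,0,0,0,0]]' 50
python3 - <<'E'
from h import *
cv2.imwrite('pics/w4.png',eyes.capture('wrist'))
E
```

```text
time: 14.2
tcp_pos: [0.4753, -0.3012, 0.0852]
orientation: [-2.357, 2.076, -0.004]
force: [-1.1, -0.4, 6.2]
gripper_width: 0.033
```

View pics/w4.png

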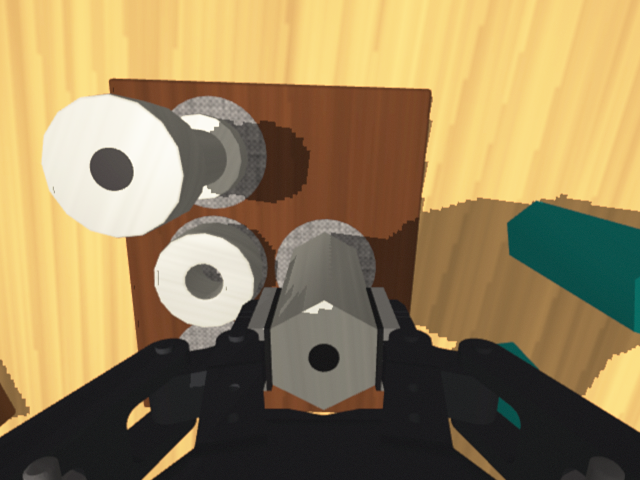

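```bash
python3 -m creep '[[0,0,0,-5,0],[0,0,0,-20,0],[0,0,0,-30,0],[0,0,0,-40,0],[0,0,0,-35,0],[0,0,0,0,0],[0,0,0,0,0]]'
python3 - <<'E'
from h import *
go(.490,.306,.0762)
E
```

```text
time: 14.95
tcp_pos: [0.4744, -0.3003, 0.2135]
orientation: [-2.356, 2.076, 0.001]
force: [-0.5, -0.2, -5.0]
gripper_width: 0.0332
tcp [ 0.4744 -0.3003  0.2135] yaw -172.8 d [-599.3  -91.8  138.1] turn None j6 0.41 t 14.95
```

```bash
python3 -m creep '[[0,-20,-6,0,0],[0,-35,-5,0,0],[0,-35,-5,0,0],[0,-35,-5,0,0],[0,-35,-5,0,0],[0,-35,-5,0,0],[0,-35,-5,0,0],[0,-35,-5,0,0],[0,-35,-5,0,0],[0,-35,-5,0,0],[0,-35,-5,0,0],[0,-35,-5,0,0],[0,-35,-5,0,0],[0,-35,-5,0,0],[0,-35,-5,0,0],[0,-35,-5,0,0],[0,-35,-5,0,0],[0,-19,-6,0,0],[0,0,0,0,0],[0,0,0,0,0]]'
python3 - <<'E'
from h import *
go(.490,.306,.0762)
E
```

```text
time: 16.95
tcp_pos: [0.4891, 0.3046, 0.2114]
orientation: [2.355, -2.073, -0.001]
force: [-0.7, -1.6, -3.3]
gripper_width: 0.0332
tcp [0.4891 0.3046 0.2114] yaw -172.7 d [ -1.6  -1.6 135.1] turn None j6 -0.7 t 16.95
```

```bash
python3 -m creep '[[0,0,0,25,0],[0,0,0,40,0],[0,0,0,35,0],[0,0,0,18,0],[0,0,0,8,0],[0,0,0,4,0],[0,0,0,3,0],[0,0,0,1,0],[0,0,0,0,0],[0,0,0,0,0]]'
```

```text
time: 17.95
tcp_pos: [0.4904, 0.3053, 0.0805]
orientation: [-2.357, 2.075, -0.0]
force: [-0.2, 0.3, -3.2]
gripper_width: 0.0334
```

```bash
python3 -m creep '[[0,0,0,0.8,0],[0,0,0,0.8,0],[0,0,0,0,0],[0,0,0,0,0]]'
```

```text
time: 18.35
tcp_pos: [0.4901, 0.305, 0.0781]
orientation: [2.358, -2.076, 0.0]
force: [0.0, -0.2, -4.8]
gripper_width: 0.0332
```

```bash
python3 -m creep '[[0,0,0,0.8,0],[0,0,0,0.8,0],[0,0,0,0.8,0],[0,0,0,0,0],[0,0,0,0,0]]'
```

```text
time: 18.85
tcp_pos: [0.4901, 0.3051, 0.0763]
orientation: [-2.358, 2.076, -0.0]
force: [-2.8, -1.1, 2.7]
gripper_width: 0.0338
```

Contact (force turned upward). Release and go to the spool.

```bash
python3 -m creep '[[0.45,0,0,0,0],[0.5,0,0,0,0],[0.6,0,0,0,0],[0.7,0,0,0,0],[0.7,0,0,0,0],[0.7,0,0,0,0],[0.7,0,0,-20,0],[0.7,0,0,-40,0],[0.7,0,0,-40,0],[0.7,0,0,-40,0],[0.7,0,0,0,0],[0.7,0,0,0,0]]'
python3 - <<'E'
from h import *
go(.5405,-.351,.2)
E
```

```text
time: 20.05
tcp_pos: [0.4904, 0.3054, 0.2168]
orientation: [-2.356, 2.075, 0.0]
force: [-0.5, -0.3, -0.7]
gripper_width: 0.0601
tcp [0.4904 0.3054 0.2168] yaw -172.7 d [657.5  33.2  15.5] turn None j6 -0.7 t 20.05
```

```bash
python3 -m creep '[[0.8,17,1,0,0],[0.8,35,1.8,0,0],[0.8,35,1.8,0,0],[0.8,35,1.8,0,0],[0.8,35,1.8,0,0],[0.8,35,1.8,0,0],[0.8,35,1.8,0,0],[0.8,35,1.8,0,0],[0.8,35,1.8,0,0],[0.8,35,1.8,0,0],[0.8,35,1.8,0,0],[0.8,35,1.8,0,0],[0.8,35,1.8,0,0],[0.8,35,1.8,0,0],[0.8,35,1.8,0,0],[0.8,35,1.8,0,0],[0.8,35,1.8,0,0],[0.8,35,1.8,0,0],[0.8,35,1.8,0,0],[0.8,10,0,0,0]]'
python3 -m creep '[[0.8,0,0,0,0],[0.8,0,0,0,0]]'
python3 - <<'E'
from h import *
go(.5405,-.351,.085)
E
```

```text
time: 22.05
tcp_pos: [0.5383, -0.3541, 0.2134]
orientation: [2.353, -2.079, -0.006]
force: [0.3, 0.2, -0.5]
gripper_width: 0.0682
time: 22.25
tcp_pos: [0.5394, -0.3505, 0.2149]
orientation: [2.357, -2.076, -0.003]
force: [-0.1, -0.0, -0.4]
gripper_width: 0.0684
tcp [ 0.5394 -0.3505  0.2149] yaw -172.8 d [  0.8  -1.2 129.9] turn None j6 0.46 t 22.25
```

```bash
python3 -m creep '[[0.8,0,-1,30,0],[0.8,0,0,40,0],[0.8,0,0,30,0],[0.8,0,0,20,0],[0.8,0,0,9,0],[0.8,0,0,0,0],[0.8,0,0,0,0],[0,0,0,0,0],[0,0,0,0,0],[0,0,0,0,0],[0,0,0,0,0],[0,0,0,0,0],[0,0,0,0,0],[0,0,0,0,0]]' 60
python3 - <<'E'
from h import *
cv2.imwrite('pics/w5.png',eyes.capture('wrist'))
E
```

```text
time: 23.65
tcp_pos: [0.5415, -0.3512, 0.0883]
orientation: [-2.358, 2.076, -0.003]
force: [-1.9, 1.4, 5.7]
gripper_width: 0.037
```

View pics/w5.png

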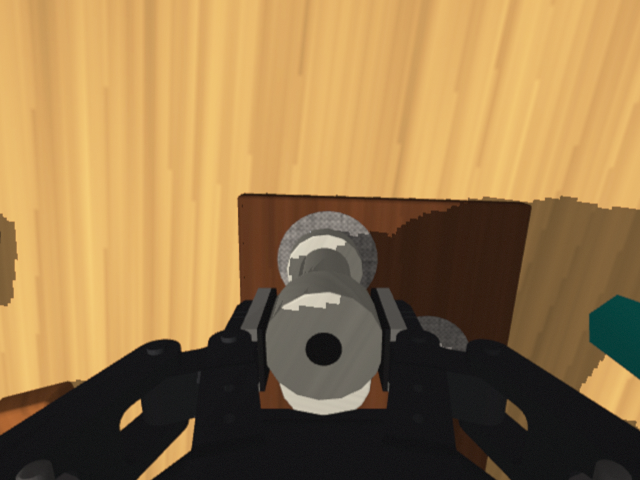

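```bash
python3 -m creep '[[0,0,0,-5,0],[0,0,0,-20,0],[0,0,0,-30,0],[0,0,0,-40,0],[0,0,0,-35,0],[0,0,0,0,0],[0,0,0,0,0]]'
python3 - <<'E'
from h import *
go(.497,.241,.0793)
E
```

```text
time: 24.4
tcp_pos: [0.5409, -0.3503, 0.2162]
orientation: [-2.356, 2.076, 0.002]
force: [-1.1, 0.8, -6.4]
gripper_width: 0.0378
tcp [ 0.5409 -0.3503  0.2162] yaw -172.8 d [-591.9  -31.   137.8] turn None j6 0.46 t 24.4
```

```bash
python3 -m creep '[[0,-20,-1,0,0],[0,-35,-1.8,0,0],[0,-35,-1.8,0,0],[0,-35,-1.8,0,0],[0,-35,-1.8,0,0],[0,-35,-1.8,0,0],[0,-35,-1.8,0,0],[0,-35,-1.8,0,0],[0,-35,-1.8,0,0],[0,-35,-1.8,0,0],[0,-35,-1.8,0,0],[0,-35,-1.8,0,0],[0,-35,-1.8,0,0],[0,-35,-1.8,0,0],[0,-35,-1.8,0,0],[0,-35,-1.8,0,0],[0,-35,-1.8,0,0],[0,-12,-1,0,0],[0,0,0,0,0],[0,0,0,0,0]]'
python3 -m creep '[[0,0,0,25,0],[0,0,0,40,0],[0,0,0,35,0],[0,0,0,18,0],[0,0,0,8,0],[0,0,0,4,0],[0,0,0,2,0],[0,0,0,0,0],[0,0,0,0,0]]'
```

```text
time: 26.4
tcp_pos: [0.496, 0.2396, 0.2152]
orientation: [2.355, -2.074, -0.001]
force: [-0.7, 0.7, -4.7]
gripper_width: 0.0378
time: 27.3
tcp_pos: [0.4973, 0.2407, 0.0858]
orientation: [-2.356, 2.075, -0.001]
force: [-0.2, -0.0, -4.8]
gripper_width: 0.0375
```

```bash
python3 -m creep '[[0,0,0,2,0],[0,0,0,2,0],[0,0,0,0.8,0],[0,0,0,0.8,0],[0,0,0,0,0],[0,0,0,0,0]]'
```

```text
time: 27.9
tcp_pos: [0.4967, 0.2403, 0.0794]
orientation: [-2.358, 2.076, -0.0]
force: [-1.2, -0.0, -1.3]
gripper_width: 0.0374
```

```bash
python3 -m creep '[[0,0,0,0.8,0],[0,0,0,0.7,0],[0,0,0,0,0],[0,0,0,0,0]]'
```

```text
time: 28.3
tcp_pos: [0.4968, 0.2404, 0.0793]
orientation: [-2.357, 2.075, -0.001]
force: [-6.9, 0.5, 8.8]
gripper_width: 0.0372
```

```bash
python3 -m creep '[[0.5,0,0,0,0],[0.55,0,0,0,0],[0.65,0,0,0,0],[0.75,0,0,0,0],[0.8,0,0,0,0],[0.8,0,0,0,0],[0.8,0,0,-20,0],[0.8,0,0,-40,0],[0.8,0,0,-40,0],[0.8,0,0,-40,0],[0.8,0,0,0,0],[0.8,0,0,0,0]]'
python3 - <<'E'
from h import *
im=eyes.capture('top'); cv2.imwrite('pics/t6.png',cv2.resize(im[190:320,120:520],None,fx=2,fy=2))
go(.5325,-.2925,.2)
E
```

```text
time: 29.5
tcp_pos: [0.497, 0.2407, 0.2186]
orientation: [-2.356, 2.075, -0.0]
force: [0.3, 0.8, -0.8]
gripper_width: 0.0682
tcp [0.4965 0.2403 0.2173] yaw -172.7 d [533.1  31.5  17.1] turn None j6 -0.61 t 29.55
```

View pics/t6.png

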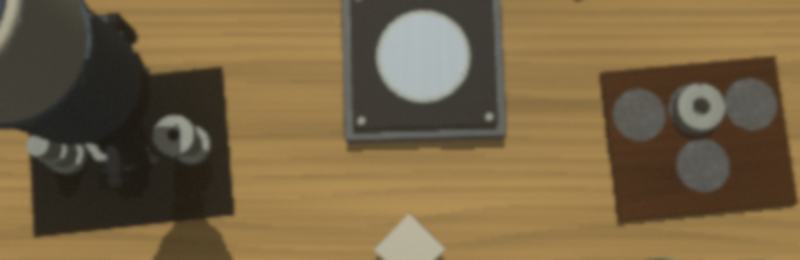

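```bash
python3 -m creep '[[0.9,17,1,0,0],[0.9,33,2,0,0],[0.9,33,2,0,0],[0.9,33,2,0,0],[0.9,33,2,0,0],[0.9,33,2,0,0],[0.9,33,2,0,0],[0.9,33,2,0,0],[0.9,33,2,0,0],[0.9,33,2,0,0],[0.9,33,2,0,0],[0.9,33,2,0,0],[0.9,33,2,0,0],[0.9,33,2,0,0],[0.9,33,2,0,0],[0.9,33,2,0,0],[0.9,21,0,0,0],[0.9,0,0,0,0],[0.9,0,0,0,0],[0.9,0,0,0,0]]'
python3 - <<'E'
from h import *
go(.5325,-.2925,.033)
E
```

```text
time: 31.55
tcp_pos: [0.5329, -0.2919, 0.2171]
orientation: [2.358, -2.076, -0.002]
force: [-0.5, -0.2, 0.5]
gripper_width: 0.0767
tcp [ 0.5329 -0.2919  0.2171] yaw -172.7 d [  0.7   0.2 184.1] turn None j6 0.37 t 31.55
```

```bash
python3 -m creep '[[0.9,0,0,30,0],[0.9,0,0,40,0],[0.9,0,0,40,0],[0.9,0,0,40,0],[0.9,0,0,20,0],[0.9,0,0,10,0],[0.9,0,0,6,0],[0.9,0,0,0,0],[0.9,0,0,0,0],[0,0,0,0,0],[0,0,0,0,0],[0,0,0,0,0],[0,0,0,0,0],[0,0,0,0,0],[0,0,0,0,0],[0,0,0,0,0]]' 60
python3 -m creep '[[0,0,0,-5,0],[0,0,0,-20,0],[0,0,0,-30,0],[0,0,0,-40,0],[0,0,0,-5,0],[0,0,0,0,0],[0,0,0,0,0]]'
python3 - <<'E'
from h import *
go(.5858,-.003,.06)
cv2.imwrite('pics/w7.png',eyes.capture('wrist'))
E
```

```text
time: 33.15
tcp_pos: [0.5337, -0.2926, 0.0333]
orientation: [-2.358, 2.076, -0.003]
force: [-2.5, 0.7, 5.5]
gripper_width: 0.0483
time: 33.85
tcp_pos: [0.5323, -0.2916, 0.1298]
orientation: [2.357, -2.077, -0.006]
force: [-0.1, 0.4, -4.8]
gripper_width: 0.0486
tcp [ 0.5323 -0.2916  0.1298] yaw -172.8 d [-279.4  -89.6   70.2] turn None j6 0.37 t 33.85
```

View pics/w7.png

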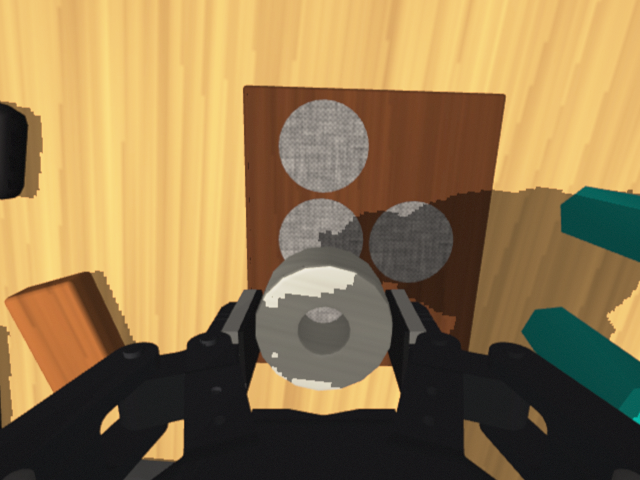

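```bash
python3 -m creep '[[0,-15,-5,0,0],[0,-30,-9.5,0,0],[0,-30,-9.5,0,0],[0,-30,-9.5,0,0],[0,-30,-9.5,0,0],[0,-30,-9.5,0,0],[0,-30,-9.5,0,0],[0,-30,-9.5,0,0],[0,-30,-9.5,0,0],[0,-24,-8.6,0,0],[0,0,0,20,0],[0,0,0,20,0],[0,0,0,12,0],[0,0,0,6,0],[0,0,0,3,0],[0,0,0,0,0],[0,0,0,0,0]]'
python3 - <<'E'
from h import *
go(.5858,-.003,.0613)
E
```

```text
time: 35.6
tcp_pos: [0.5876, -0.0043, 0.0715]
orientation: [-2.357, 2.076, -0.002]
force: [0.4, -0.1, -3.6]
gripper_width: 0.0485
tcp [ 0.5876 -0.0043  0.0715] yaw -172.7 d [-1.5  1.6 10.2] turn None j6 -0.13 t 35.6
```

```bash
python3 -m creep '[[0,-1,1,3,0],[0,0,0,3,0],[0,0,0,1.5,0],[0,0,0,0.8,0],[0,0,0,0,0],[0,0,0,0,0]]'
```

```text
time: 36.2
tcp_pos: [0.5859, -0.0033, 0.0624]
orientation: [-2.358, 2.076, -0.0]
force: [-0.2, -0.4, -4.4]
gripper_width: 0.0484
```

```bash
python3 -m creep '[[0,0,0,0.8,0],[0,0,0,0.8,0],[0,0,0,0,0],[0,0,0,0,0]]'
```

```text
time: 36.6
tcp_pos: [0.586, -0.0034, 0.0613]
orientation: [-2.358, 2.076, -0.001]
force: [-2.3, 1.0, 2.4]
gripper_width: 0.0484
```

Contact; release gently, back up and check with the wrist and top cameras.

```bash
python3 -m creep '[[0.6,0,0,0,0],[0.65,0,0,0,0],[0.75,0,0,0,0],[0.85,0,0,0,0],[0.9,0,0,0,0],[0.9,0,0,0,0],[0.9,0,0,-20,0],[0.9,0,0,-40,0],[0.9,0,0,-40,0],[0.9,0,0,-40,0],[0.9,0,0,-20,0],[0.9,0,0,0,0],[0.9,0,0,0,0]]'
python3 - <<'E'
from h import *
p=eyes.camera_params('wrist');w=eyes.capture('wrist')
for q in((.5858,-.003,.066),(.5858,-.003,.04)): print(proj(p,q))
t=eyes.capture('top')
cv2.imwrite('pics/x8.png',np.hstack([w[::2,::2],cv2.resize(t[170:290,120:280],(320,240))]))
s=read_state();print(s['tcp_pos'])
E
```

```text
time: 37.9
tcp_pos: [0.5858, -0.0032, 0.2208]
orientation: [-2.357, 2.076, 0.0]
force: [0.9, -0.7, -0.8]
gripper_width: 0.0769
[323.75713303 230.53829911]
[323.7575981  223.30162146]
[ 0.58520847 -0.00333521  0.21939037]
```

View pics/x8.png

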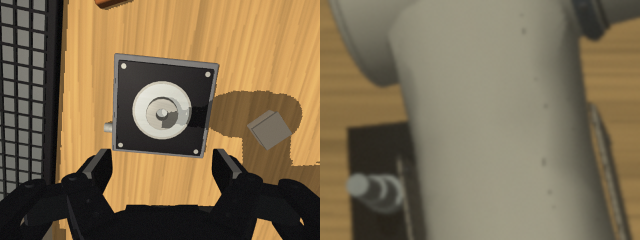

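Run:
```python
from h import *
go(.4968,.2404,.0793)
```

```text
tcp [ 0.5852 -0.0033  0.2194] yaw -172.7 d [-252.9   56.6  140.3] turn None j6 -0.13 t 38.0
```

```bash
python3 -m creep '[[0.8,-16,4,0,0],[0.8,-30,6.5,0,0],[0.8,-30,6.5,0,0],[0.8,-30,6.5,0,0],[0.8,-30,6.5,0,0],[0.8,-30,6.5,0,0],[0.8,-30,6.5,0,0],[0.8,-30,6.5,0,0],[0.8,-27,7,0,0],[0.8,0,0,0,0],[0.8,0,0,0,0],[0.8,0,0,0,0]]'
python3 - <<'E'
from h import *
go(.4968,.2404,.0793)
E
```

```text
time: 39.2
tcp_pos: [0.4977, 0.2401, 0.2204]
orientation: [2.357, -2.076, -0.0]
force: [0.2, -0.3, 0.0]
gripper_width: 0.0683
tcp [0.4977 0.2401 0.2204] yaw -172.8 d [ -0.5   0.7 141.1] turn None j6 -0.61 t 39.2
```

```bash
python3 -m creep '[[0.8,0,1,30,0],[0.8,0,0,40,0],[0.8,0,0,40,0],[0.8,0,0,20,0],[0.8,0,0,10,0],[0.8,0,0,0,0],[0.8,0,0,0,0],[0,0,0,0,0],[0,0,0,0,0],[0,0,0,0,0],[0,0,0,0,0],[0,0,0,0,0],[0,0,0,0,0],[0,0,0,0,0]]' 60
python3 -m creep '[[0,0,0,-5,0],[0,0,0,-20,0],[0,0,0,-30,0],[0,0,0,-40,0],[0,0,0,-40,0],[0,0,0,0,0],[0,0,0,0,0]]'
python3 - <<'E'
from h import *
go(.5415,-.3512,.0883)
E
```

```text
time: 40.6
tcp_pos: [0.4973, 0.2408, 0.0823]
orientation: [-2.357, 2.074, -0.001]
force: [-2.7, -1.1, 6.4]
gripper_width: 0.0376
time: 41.3
tcp_pos: [0.4964, 0.2406, 0.2157]
orientation: [-2.357, 2.076, 0.002]
force: [-1.3, -0.0, -5.3]
gripper_width: 0.0375
tcp [0.4964 0.2406 0.2157] yaw -172.8 d [592.9  29.8 126.7] turn None j6 -0.61 t 41.3
```

```bash
python3 -m creep '[[0,20,1,0,0],[0,35,1.8,0,0],[0,35,1.8,0,0],[0,35,1.8,0,0],[0,35,1.8,0,0],[0,35,1.8,0,0],[0,35,1.8,0,0],[0,35,1.8,0,0],[0,35,1.8,0,0],[0,35,1.8,0,0],[0,35,1.8,0,0],[0,35,1.8,0,0],[0,35,1.8,0,0],[0,35,1.8,0,0],[0,35,1.8,0,0],[0,35,1.8,0,0],[0,35,1.8,0,0],[0,13,0,0,0],[0,0,0,0,0],[0,0,0,0,0]]'
python3 -m creep '[[0,0,0,25,0],[0,0,0,40,0],[0,0,0,30,0],[0,0,0,12,0],[0,0,0,5,0],[0,0,0,3,0],[0,0,0,0,0],[0,0,0,0,0]]'
```

```text
time: 43.3
tcp_pos: [0.5416, -0.3509, 0.2137]
orientation: [2.357, -2.077, -0.006]
force: [0.3, 0.4, -4.1]
gripper_width: 0.0373
time: 44.1
tcp_pos: [0.5431, -0.352, 0.1024]
orientation: [-2.357, 2.076, -0.004]
force: [-0.2, -0.8, -4.0]
gripper_width: 0.0373
```

```bash
python3 -m creep '[[0,0,1.2,4,0],[0,0,0,3,0],[0,0,0,2,0],[0,0,0,1,0],[0,0,0,0,0],[0,0,0,0,0]]'
```

```text
time: 44.7
tcp_pos: [0.5409, -0.3521, 0.0914]
orientation: [2.357, -2.076, 0.001]
force: [-3.3, 0.4, 0.8]
gripper_width: 0.0373
```

```bash
python3 -m creep '[[0,0,0,0.8,0],[0,0,0,0.8,0],[0,0,0,0,0],[0,0,0,0,0]]'
```

```text
time: 45.1
tcp_pos: [0.541, -0.3524, 0.0913]
orientation: [2.358, -2.075, 0.003]
force: [-5.3, 2.1, 8.6]
gripper_width: 0.0373
```

```bash
python3 -m creep '[[0.5,0,0,0,0],[0.55,0,0,0,0],[0.65,0,0,0,0],[0.75,0,0,0,0],[0.8,0,0,0,0],[0.8,0,0,0,0],[0.8,0,0,-20,0],[0.8,0,0,-40,0],[0.8,0,0,-40,0],[0.8,0,0,-30,0],[0.8,0,0,0,0],[0.8,0,0,0,0]]'
python3 - <<'E'
from h import *
go(.4901,.3051,.0763)
E
```

```text
time: 46.3
tcp_pos: [0.5413, -0.3518, 0.2197]
orientation: [-2.357, 2.076, -0.002]
force: [-0.0, 0.2, -0.7]
gripper_width: 0.0685
tcp [ 0.5413 -0.3518  0.2197] yaw -172.7 d [-658.1  -31.9  143.3] turn None j6 0.46 t 46.3
```

```bash
python3 -m creep '[[0.7,-18,-1,0,0],[0.7,-35,-1.7,0,0],[0.7,-35,-1.7,0,0],[0.7,-35,-1.7,0,0],[0.7,-35,-1.7,0,0],[0.7,-35,-1.7,0,0],[0.7,-35,-1.7,0,0],[0.7,-35,-1.7,0,0],[0.7,-35,-1.7,0,0],[0.7,-35,-1.7,0,0],[0.7,-35,-1.7,0,0],[0.7,-35,-1.7,0,0],[0.7,-35,-1.7,0,0],[0.7,-35,-1.7,0,0],[0.7,-35,-1.7,0,0],[0.7,-35,-1.7,0,0],[0.7,-35,-1.7,0,0],[0.7,-35,-1.7,0,0],[0.7,-35,-1.7,0,0],[0.7,-10,0,0,0]]'
python3 -m creep '[[0.7,0,0,0,0],[0.7,0,0,0,0]]'
python3 - <<'E'
from h import *
go(.4901,.3051,.0763)
E
```

```text
time: 48.3
tcp_pos: [0.488, 0.3073, 0.2168]
orientation: [2.358, -2.071, -0.001]
force: [0.2, -0.5, 0.7]
gripper_width: 0.0599
time: 48.5
tcp_pos: [0.4889, 0.3042, 0.2182]
orientation: [2.356, -2.075, -0.0]
force: [-0.0, -0.3, 0.6]
gripper_width: 0.0598
tcp [0.4889 0.3042 0.2182] yaw -172.7 d [ -0.9  -1.5 141.9] turn None j6 -0.7 t 48.5
```

```bash
python3 -m creep '[[0.7,-1,-1,30,0],[0.7,0,0,40,0],[0.7,0,0,40,0],[0.7,0,0,20,0],[0.7,0,0,11,0],[0.7,0,0,0,0],[0.7,0,0,0,0],[0,0,0,0,0],[0,0,0,0,0],[0,0,0,0,0],[0,0,0,0,0],[0,0,0,0,0],[0,0,0,0,0],[0,0,0,0,0]]' 50
python3 -m creep '[[0,0,0,-5,0],[0,0,0,-20,0],[0,0,0,-30,0],[0,0,0,-40,0],[0,0,0,-40,0],[0,0,0,0,0],[0,0,0,0,0]]'
python3 - <<'E'
from h import *
go(.4753,-.3012,.0852)
E
```

```text
time: 49.9
tcp_pos: [0.4906, 0.3065, 0.0797]
orientation: [-2.357, 2.074, -0.001]
force: [-2.9, -0.8, 5.9]
gripper_width: 0.0332
time: 50.6
tcp_pos: [0.4897, 0.3062, 0.2133]
orientation: [-2.357, 2.076, 0.002]
force: [-0.5, 0.1, -5.6]
gripper_width: 0.0334
tcp [0.4897 0.3062 0.2133] yaw -172.8 d [600.9  90.9 127.3] turn None j6 -0.7 t 50.6
```

```bash
python3 -m creep '[[0,20,5.5,0,0],[0,35,5,0,0],[0,35,5,0,0],[0,35,5,0,0],[0,35,5,0,0],[0,35,5,0,0],[0,35,5,0,0],[0,35,5,0,0],[0,35,5,0,0],[0,35,5,0,0],[0,35,5,0,0],[0,35,5,0,0],[0,35,5,0,0],[0,35,5,0,0],[0,35,5,0,0],[0,35,5,0,0],[0,35,5,0,0],[0,21,5.5,0,0],[0,0,0,0,0],[0,0,0,0,0]]'
python3 -m creep '[[0,0,0,25,0],[0,0,0,40,0],[0,0,0,30,0],[0,0,0,12,0],[0,0,0,5,0],[0,0,0,3,0],[0,0,0,0,0],[0,0,0,0,0]]'
```

```text
time: 52.6
tcp_pos: [0.4747, -0.3013, 0.2109]
orientation: [2.356, -2.077, -0.007]
force: [0.3, 0.8, -3.9]
gripper_width: 0.0337
time: 53.4
tcp_pos: [0.4766, -0.3019, 0.0996]
orientation: [-2.357, 2.076, -0.004]
force: [-0.3, 0.3, -3.1]
gripper_width: 0.0334
```

```bash
python3 -m creep '[[0,0,1,4,0],[0,0,0,3,0],[0,0,0,2,0],[0,0,0,0.8,0],[0,0,0,0,0],[0,0,0,0,0]]'
```

```text
time: 54.0
tcp_pos: [0.4746, -0.3019, 0.0888]
orientation: [2.358, -2.076, 0.0]
force: [-2.1, 0.5, 1.0]
gripper_width: 0.0333
```

```bash
python3 -m creep '[[0,0,0,0.8,0],[0,0,0,0.7,0],[0,0,0,0,0],[0,0,0,0,0]]'
```

```text
time: 54.4
tcp_pos: [0.4747, -0.302, 0.0887]
orientation: [2.358, -2.075, 0.002]
force: [-4.8, 4.1, 11.5]
gripper_width: 0.0338
```

```bash
python3 -m creep '[[0.45,0,0,0,0],[0.5,0,0,0,0],[0.6,0,0,0,0],[0.7,0,0,0,0],[0.7,0,0,0,0],[0.7,0,0,0,0],[0.7,0,0,-20,0],[0.7,0,0,-40,0],[0.7,0,0,-40,0],[0.7,0,0,-32,0],[0.7,0,0,0,0],[0.7,0,0,0,0]]'
python3 - <<'E'
from h import *
go(.4861,.3701,.0805)
E
```

```text
time: 55.6
tcp_pos: [0.4751, -0.3017, 0.2195]
orientation: [-2.357, 2.076, -0.002]
force: [-0.1, 0.3, -0.1]
gripper_width: 0.0597
tcp [ 0.4751 -0.3017  0.2195] yaw -172.7 d [-665.1  -95.5  138.9] turn None j6 0.41 t 55.6
```

```bash
python3 -m creep '[[0.7,-18,-3,0,0],[0.7,-35,-5,0,0],[0.7,-35,-5,0,0],[0.7,-35,-5,0,0],[0.7,-35,-5,0,0],[0.7,-35,-5,0,0],[0.7,-35,-5,0,0],[0.7,-35,-5,0,0],[0.7,-35,-5,0,0],[0.7,-35,-5,0,0],[0.7,-35,-5,0,0],[0.7,-35,-5,0,0],[0.7,-35,-5,0,0],[0.7,-35,-5,0,0],[0.7,-35,-5,0,0],[0.7,-35,-5,0,0],[0.7,-35,-5,0,0],[0.7,-35,-5,0,0],[0.7,-35,-5,0,0],[0.7,-17,-3,0,0]]'
python3 -m creep '[[0.7,0,0,0,0],[0.7,0,0,0,0]]'
python3 - <<'E'
from h import *
go(.4861,.3701,.0805)
E
```

```text
time: 57.6
tcp_pos: [0.485, 0.3721, 0.2164]
orientation: [2.357, -2.072, -0.001]
force: [-0.2, -0.6, 0.3]
gripper_width: 0.0595
time: 57.8
tcp_pos: [0.4855, 0.3697, 0.2173]
orientation: [2.356, -2.074, -0.0]
force: [-0.6, -0.2, 0.6]
gripper_width: 0.0598
tcp [0.4855 0.3697 0.2173] yaw -172.7 d [ -0.6  -1.  136.8] turn None j6 -0.78 t 57.8
```

```bash
python3 -m creep '[[0.7,0,-1,30,0],[0.7,0,0,40,0],[0.7,0,0,35,0],[0.7,0,0,20,0],[0.7,0,0,11,0],[0.7,0,0,0,0],[0.7,0,0,0,0],[0,0,0,0,0],[0,0,0,0,0],[0,0,0,0,0],[0,0,0,0,0],[0,0,0,0,0],[0,0,0,0,0],[0,0,0,0,0],[0,0,0,0,0]]' 50
python3 -m creep '[[0,0,0,-5,0],[0,0,0,-20,0],[0,0,0,-30,0],[0,0,0,-40,0],[0,0,0,-40,0],[0,0,0,0,0],[0,0,0,0,0]]'
python3 - <<'E'
from h import *
go(.5285,-.2347,.0895)
E
```

```text
time: 59.3
tcp_pos: [0.4871, 0.3705, 0.0839]
orientation: [-2.357, 2.075, -0.0]
force: [-2.5, 0.3, 6.1]
gripper_width: 0.02
time: 60.0
tcp_pos: [0.4866, 0.3703, 0.2177]
orientation: [-2.357, 2.077, 0.002]
force: [0.1, -0.4, -6.3]
gripper_width: 0.0198
tcp [0.4866 0.3703 0.2177] yaw -172.8 d [605.6  34.7 127.6] turn None j6 -0.78 t 60.0
```

```bash
python3 -m creep '[[0,20,1,0,0],[0,35,2,0,0],[0,35,2,0,0],[0,35,2,0,0],[0,35,2,0,0],[0,35,2,0,0],[0,35,2,0,0],[0,35,2,0,0],[0,35,2,0,0],[0,35,2,0,0],[0,35,2,0,0],[0,35,2,0,0],[0,35,2,0,0],[0,35,2,0,0],[0,35,2,0,0],[0,35,2,0,0],[0,35,2,0,0],[0,25,1,0,0],[0,0,0,0,0],[0,0,0,0,0]]'
python3 -m creep '[[0,0,0,25,0],[0,0,0,40,0],[0,0,0,30,0],[0,0,0,12,0],[0,0,0,5,0],[0,0,0,3,0],[0,0,0,0,0],[0,0,0,0,0]]'
```

```text
time: 62.0
tcp_pos: [0.5285, -0.2343, 0.2153]
orientation: [2.355, -2.077, -0.007]
force: [-0.3, 1.1, -4.4]
gripper_width: 0.02
time: 62.8
tcp_pos: [0.5306, -0.2345, 0.1043]
orientation: [-2.357, 2.075, -0.004]
force: [0.1, 0.2, -3.4]
gripper_width: 0.02
```

```bash
python3 -m creep '[[0,0,1.5,4,0],[0,0,0,3,0],[0,0,0,2,0],[0,0,0,1,0],[0,0,0,0,0],[0,0,0,0,0]]'
```

```text
time: 63.4
tcp_pos: [0.5281, -0.2346, 0.093]
orientation: [2.358, -2.076, -0.0]
force: [-1.6, -0.1, -1.4]
gripper_width: 0.0203
```

```bash
python3 -m creep '[[0,0,0,0.8,0],[0,0,0,0.6,0],[0,0,0,0,0],[0,0,0,0,0]]'
```

```text
time: 63.8
tcp_pos: [0.5282, -0.2348, 0.0929]
orientation: [2.358, -2.076, 0.002]
force: [-4.4, 1.8, 6.6]
gripper_width: 0.02
```

Release, lift, and back off so the cameras see everything.

```bash
python3 -m creep '[[0.35,0,0,0,0],[0.4,0,0,0,0],[0.5,0,0,0,0],[0.6,0,0,0,0],[0.7,0,0,0,0],[0.7,0,0,0,0],[0.7,0,0,-20,0],[0.7,0,0,-40,0],[0.7,0,0,-40,0],[0.7,0,0,-40,0],[0.7,-30,0,0,0],[0.7,-40,0,0,0],[0.7,-40,0,0,0],[0.7,-40,0,0,0],[0.7,-40,0,0,0],[0.7,-40,0,0,0],[0.7,-40,0,0,0],[0.7,-40,0,0,0],[0.7,0,0,0,0],[0.7,0,0,0,0]]'
python3 - <<'E'
from h import *
p=eyes.camera_params('top'); t=eyes.capture('top'); s=eyes.capture('scene')
cv2.imwrite('pics/x9.png',np.vstack([np.hstack([cv2.resize(t[205:325,410:540],(400,369)),cv2.resize(s[130:230,170:310],(400,369))]),np.hstack([s[120:330,150:550],t[120:330,180:580]])]))
E
```

```text
time: 65.8
tcp_pos: [0.4889, 0.0737, 0.2315]
orientation: [-2.36, 2.074, -0.0]
force: [-0.9, -0.4, 0.0]
gripper_width: 0.0597
```

View pics/x9.png

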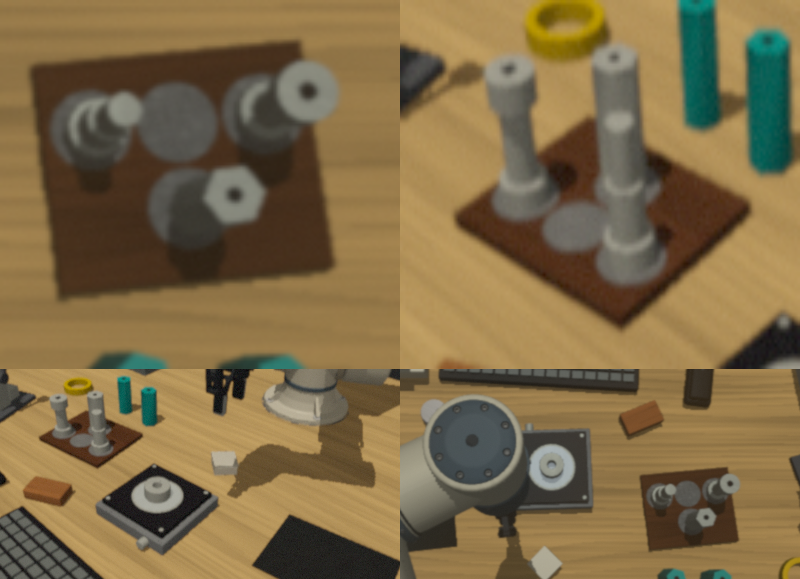

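```bash
python3 -c "
from workcell import job,read_state
print(read_state()['time']);print(job.sign_off())"
```

```text
65.9
the job is handed in; nothing more can be done
None
```

I moved the shaft, hexagonal spacer and spool one by one onto the side mat. I then laid the ring on the stage glass and put each part back on its own pad. I handed the job in at about 66 s of the 147 s; sign-off gives no verdict.

Last checks:
- **Parts:** all three stand upright on their own pads. Their tops are within about 1.5 pixels (3 mm) of where they were at the start, against the 15 mm allowed.
- **Ring:** it lies flat. In a wrist-camera look right after I let go, its bore was about 2–3 pixels from where the glass centre should appear, roughly 2 mm. The last pictures show it still centred by eye.
- **Bystanders:** the sample box looks where it was and was never approached. The tin was partly hidden by the arm in the last top view, so I did not re-measure it; no move came near it.
- **Robot:** it ended clear of everything, with the gripper open and raised.
- **Forces:** the wrist force readings I saw while setting things down stayed under about 15 N.

One slip: I carried the shaft about 30 mm too far over the mat, and moved it back before lowering it. No check failed or disagreed.

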